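# Load a label roll on the bench dispenser and lock its guide

### The arm

A 7-joint arm with a two-finger parallel gripper is mounted at the origin on the work surface. World frame = base frame: x ahead of the robot, y to its left, z up, the work surface at z = 0. Lengths are in mm, angles in rad, forces in N, time in s.
With the tool pointing down it reaches from about 400 to 900 mm from the base axis. Payload 5.6 kg.
Tool frame: the origin (TCP) lies where the fingers leave the gripper's body, on its centre line; the fingertips stand 88 mm ahead of it and the grasp point (between the pads) lies 69 mm ahead of it (manip.nose_length is the distance from the TCP to the fingertips, in mm); z points along the fingers, y is the line along which they close (so a half turn about z gives the same grasp; the last joint's range is limited). The gripper opens to 92 mm and grips with 3 to 60 N. Pads are 20 mm wide; open, the fingers measure 128 mm over their backs; the gripper's body (75 mm by 189 mm) begins 69 mm behind the grasp point.
Start: joints at [-1.178, 0.468, -0.012, 1.603, 0.006, 1.071, -0.056], TCP at [274.424, 589.234, 302.692] pointing down, gripper open.
Joint ranges: [-2.53, 2.53], [-0.31, 2.02], [-1.57, 1.55], [0.28, 2.44], [-1.29, 4.43], [0.15, 1.84], [-2.92, 2.92]. Speed limits (rad/s): [2.57, 2.57, 3.14, 3.14, 3.14, 3.14, 3.14].

### API

Orientations are given as a unit quaternion [w, x, y, z].
In Python, from plant import manip gives the robot as it stands.
- The arm moves only by the tool carry_out, never from a script. Its argument "plan" is a list of rows, each an object of numbers: "x", "y", "z": the shift along the tool's x, y, z in mm; "ax", "ay", "az": the turn, a rotation vector about the tool's x, y, z in degrees; "fingers": the opening, from 0 (shut) to 1 (fully open). In form: [{"x": .., "y": .., "z": .., "ax": .., "ay": .., "az": .., "fingers": ..}, ...]. A call has 1 to 10 rows; each row is the pose to reach, as a shift and turn from the pose commanded when the call began, along the tool's axes at that moment; what a row does not reach only later rows make up. A row lasts 1/10 s, in which the tool goes at most 50 mm and 8.59 degrees, less where a joint would pass 70% of its speed; a pose out of reach is approached as far as the arm can. A call with a gripper value outside its range is refused whole. The fingers move at their own pace and stop on an object; the grip force is fixed at half the most. Time passes only in rows, so rows that repeat a pose let the fingers close. It gives the time, the measured TCP pose, the force, the opening and the grip force at its end, in the units of the state.
- manip.get_obs(): the state, without advancing time (a new reading comes with each control period).
- manip.camera(name): name is "scene" or "top"; returns a dict with "pixels" (480x640x3 uint8, red, green, blue), "mtx" (3x3 intrinsics, pixels), "cam_to_world" (4x4, takes a point from camera to world coordinates). Camera axes: x right, y up, looking along -z (the intrinsics and any distortion apply to the point x, -y, -z); pixel columns grow to the right and rows downward; lengths in mm; the calibration is good to about 2 mm. A picture is of the moment at which its call begins. There is no depth.
- manip.hand_in(): hands the job in; it is judged then, once.
The state is a dict: "t": time; "joints": joint angles; "joint_vel": joint speeds; "tau": joint torques, N m; "position": TCP position; "tool_rot": TCP orientation; "force": force on the tool from outside, world axes, zero at the start; "wrist_torque": the same for the moment, N m; "opening": opening from 0.0 (shut) to 1.0 (fully open); "gripper_force": force on a finger pad.
Only numpy, scipy, OpenCV 4.12 (cv2) and the standard library are available. Lean on these libraries where they do the work, as an engineer would, in place of code of your own. Each camera call takes 0.05 s, during which the arm holds its last target. There are 200 camera calls.

### The job

Put the yellow label roll onto the upright spindle of the label dispenser, lowering it (not dropping it) until it sits flat on the round platter. Then slide the blue guide along its rail until its rubber pad touches the roll, and after that turn the red clamp knob clockwise as far as it goes to lock the guide there. Leave the blue and green rolls standing where they are in the tray.

Things in the scene. Friction and masses are not known exactly. Their poses are not given: they have to be found in the camera images.
- yellow_roll: The yellow label roll: a loose hollow cylinder, 60 mm outside diameter, 50 mm tall, with a 26 mm bore right through (cardboard core), about 0.12 kg. It stands on end in the tray. Origin at the centre of its underside, z up the bore. The two ends are alike.
- yellow_roll_mid (a point): Centre of the yellow roll, on the bore's axis, 25 mm above its underside; z along the bore.
- blue_roll: A blue roll of the same size in the same tray, not needed; origin at the centre of its underside, z up the bore. The three rolls stand in a row, centres about 100 mm apart; which colour stands in which place varies.
- green_roll: A green roll of the same size in the same tray, not needed; origin at the centre of its underside, z up the bore.
- tray: Shallow fixed black tray that the rolls stand in, 124 mm (x) by 324 mm (y), floor 4 mm thick, walls 14 mm high; origin at the centre of its underside. The row of rolls runs along its y.
- dispenser: Label dispenser, fixed: dark base plate 100 x 320 x 12 mm, a round aluminium platter (72 mm across, top 17 mm above the bench), a fixed upright steel spindle 22 mm in diameter at the platter's centre, and a straight rail with the blue guide. Origin under the spindle, on the bench; y runs along the rail from the spindle towards the guide, z up.
- seat (a point): Point on the spindle's axis at the level of the platter's top, where the roll's underside must rest. Axes as the dispenser's. The bore has 2 mm play all round on the spindle.
- spindle_tip (a point): Top of the spindle, 60 mm above the platter (77 mm above the bench). The last 10 mm taper to 10 mm diameter.
- guide_pad (a point): Centre of the face of the guide's black rubber pad (34 mm wide, 32 mm tall, upright, centre 37.5 mm above the bench), facing the spindle. The guide is a blue block (56 mm across, 70 mm along the rail, top 46.5 mm above the bench) with the red knob on top; the pad's face is 75 mm ahead of the knob's axis, on an arm. Axes as the dispenser's; it moves towards the spindle along -y.
- guide (a joint): Travel of the guide towards the spindle in m: 0 fully back, up to 0.110; starts between 0 and 0.04. Pad face to spindle axis is 0.130 minus this; the pad meets a seated roll at about 0.100 (0.098 to 0.102 because of the play). Pushing takes about 2 N with the knob loose.
- knob_grip (a point): On the upright axis of the red clamp knob, at the height to grip, 83.5 mm above the bench. The knob is an upright flat bar 40 mm long, 14 mm thick (grip it across this), top 90.5 mm above the bench, on a 42 mm disc whose top is 60.5 mm above it. x runs along the bar, y across it, z up; turns with the knob. The knob rides on the guide, so the guide can be slid by holding it.
- knob (a joint): Angle of the clamp knob in rad, growing clockwise seen from above: 0 to 0.25 at the start = loose (bar across the rail), 1.4 = end stop, locked (bar nearly along the rail). From about 0.85 on it stiffens as it clamps the guide.

How it is judged (in metres and radians):
On the way, in this order (a step that is already met when the one before it is completed fails the run):
1. the yellow roll sits on the spindle, flat on the platter (horizontal distance between yellow_roll_mid and seat below 0.0045 m and z of yellow_roll_mid in the frame of seat between 0.021 and 0.029 m and angle between the z axis of yellow_roll_mid and the z axis of seat, either way round below 0.1 rad), for 0.2 s.
2. with the roll in place, the guide's pad is up against it (all of step 1 and horizontal distance between guide_pad and yellow_roll_mid below 0.0345 m), for 0.2 s.
3. the clamp knob has then been turned clockwise to its stop (value of joint knob above 1.2 rad), for 0.2 s.
At the end, for the whole second after the job is handed in: Yellow roll on the spindle: axes within 4.5 mm, upright within 0.1 rad, underside within 4 mm of the platter, at rest. Pad face at most 34.5 mm from the roll's axis (touching or nearly). Knob past 1.2 rad (stop 1.4). Blue and green rolls not shifted over 25 mm (all of step 2 and value of joint knob above 1.2 rad and linear speed of yellow_roll below 0.02 m/s and velocity of joint guide below 0.01 m/s).
It fails at once if the blue or green roll shifted more than 25 mm (distance of any of blue_roll, green_roll from where it was at the start of the episode above 0.025 m).
It fails at once if the yellow roll dropped down the spindle (faster than 0.5 m/s on it) (horizontal distance between yellow_roll_mid and seat below 0.006 m and z of yellow_roll_mid in the frame of seat below 0.08 m and linear speed of yellow_roll above 0.5 m/s).
It also fails if it takes over 58 s, if anything falls off the work surface, if the arm or the gripper's body presses on something with over 40 N, if the wrist force passes 120 N, or if a joint passes its speed limit or range.

## Working session

There is one attempt and no reset: what is moved stays moved. The work goes in short steps, Python scripts to look and compute and a tool call to move; the robot and the scene stay as the last step left them, time stands still between calls to the robot, and variables do not carry over. Pictures are saved under pics/ and viewed, at most 10 in all, crops included, and the job is handed in when it is done.

Besides the shell and the picture viewer there is one more tool, called by a JSON object that holds its "name" and its "arguments", one argument or row to a line. carry_out: Moves the arm, as the interface text tells. Its arguments: {"type":"object","properties":{"plan":{"type":"array","items":{"type":"object","properties":{"x":{"type":"number"},"y":{"type":"number"},"z":{"type":"number"},"ax":{"type":"number"},"ay":{"type":"number"},"az":{"type":"number"},"fingers":{"type":"number"}}}}},"required":["plan"]}

```bash
mkdir -p pics; cat > h.py <<'E'
import numpy as np, cv2
from plant import manip
def snap(n,f=None):
    c=manip.camera(n)
    if f: cv2.imwrite('pics/'+f,c['pixels'][:,:,::-1])
    return c
def ray(c,u,v,z):
    K=np.array(c['mtx']);T=np.array(c['cam_to_world'])
    d=np.linalg.inv(K)@[u,v,1]; d=T[:3,:3]@[d[0],-d[1],-d[2]]
    o=T[:3,3]; return o+d*(z-o[2])/d[2]
def proj(c,p):
    K=np.array(c['mtx']);T=np.array(c['cam_to_world'])
    q=T[:3,:3].T@(np.array(p)-T[:3,3]); q=K@[q[0],-q[1],-q[2]]; return q[:2]/q[2]
E
python3 - <<'E'
from h import *
o=manip.get_obs();print(o)
for n in('scene','top'):
    c=snap(n,n+'1.png');print(n,{k:v for k,v in c.items() if k!='pixels'})
E
```

```text
{'t': 0.0, 'joints': array([-1.1780179 ,  0.4683757 , -0.01156651,  1.60362182,  0.00598788,
        1.071384  , -0.05630017]), 'joint_vel': array([ 0.00055037,  0.0009107 ,  0.00202024,  0.000139  , -0.00064326,
       -0.00105364,  0.00064297]), 'tau': array([ 5.84815589e-04, -5.20573032e+01, -1.16299011e-02, -2.43739593e+01,
       -5.65842481e-02,  1.72692019e-02,  1.62397068e-04]), 'position': array([274.26654415, 588.83331512, 301.74189355]), 'tool_rot': array([-1.26358793e-04,  2.16219124e-01,  9.76344468e-01, -8.68208518e-04]), 'force': array([-0.32995012,  0.25088887,  0.25966947]), 'wrist_torque': array([ 0.04149132,  0.00532359, -0.00180133]), 'gripper_force': 0.0, 'opening': 1.0026938866985309}
scene {'mtx': array([[463.05363691,   0.        , 317.15205768],
       [  0.        , 463.05363691, 240.68574789],
       [  0.        ,   0.        ,   1.        ]]), 'cam_to_world': array([[ 8.09994379e-01, -4.83341279e-01,  3.32099855e-01,
         8.13955052e+02],
       [ 5.86228865e-01,  6.82468368e-01, -4.36546267e-01,
        -3.99444786e+02],
       [-1.56468151e-02,  5.48286544e-01,  8.36144152e-01,
         8.18391070e+02],
       [ 0.00000000e+00,  0.00000000e+00,  0.00000000e+00,
         1.00000000e+00]])}
top {'mtx': array([[459.88041642,   0.        , 320.6354954 ],
       [  0.        , 459.88041642, 238.18735655],
       [  0.        ,   0.        ,   1.        ]]), 'cam_to_world': array([[-1.67427941e-02,  9.86475679e-01, -1.63050340e-01,
         3.62122629e+02],
       [-9.99854654e-01, -1.59938971e-02,  5.90474177e-03,
        -2.19725427e+01],
       [ 3.21707379e-03,  1.63125503e-01,  9.86600081e-01,
         9.98460874e+02],
       [ 0.00000000e+00,  0.00000000e+00,  0.00000000e+00,
         1.00000000e+00]])}
```

View pics/top1.png

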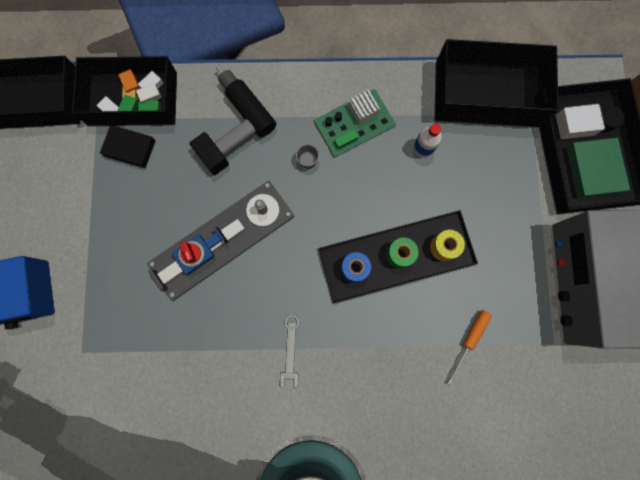

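View pics/scene1.png

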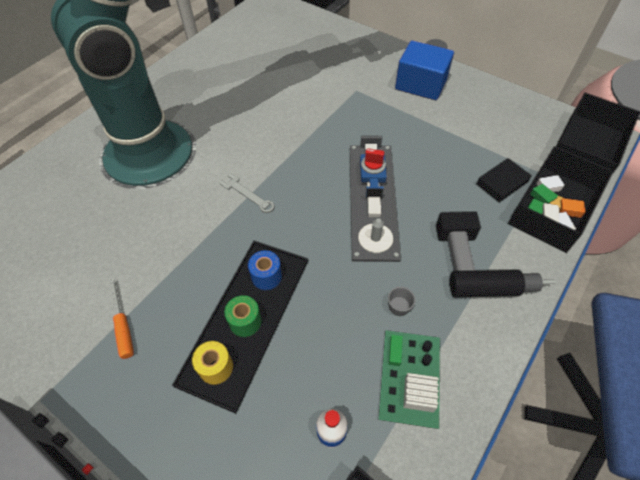

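The top view shows the yellow roll at (449,245), green at (403,252) and blue at (356,267). The platter and spindle are at (262,207) and the red knob at (190,252). In the scene view, yellow is at (212,360), the platter at (376,238) and the knob at (374,158).

```bash
cat >> h.py <<'E'
def comps(m,k=3):
    n,l,s,ce=cv2.connectedComponentsWithStats(m.astype(np.uint8))
    i=sorted(range(1,n),key=lambda i:-s[i,4])[:k]
    return [(l==j,s[j],ce[j]) for j in i]
E
python3 - <<'E'
from h import *
win={'top':dict(y=(425,220,475,270),d=(135,170,305,310),p=(240,185,285,232)),'scene':dict(y=(185,335,240,390),d=(340,125,410,270),p=(352,215,400,258))}
ims=[]
for n in('scene','top'):
    c=snap(n);im=c['pixels'];hsv=cv2.cvtColor(im,cv2.COLOR_RGB2HSV)
    H,S,V=[hsv[:,:,i].astype(int) for i in range(3)]
    def w(m,b):
        o=np.zeros_like(m);o[b[1]:b[3],b[0]:b[2]]=m[b[1]:b[3],b[0]:b[2]];return o
    m=w((H>22)&(H<35)&(S>140)&(V>90),win[n]['y'])
    cs,hi=cv2.findContours(m.astype(np.uint8),cv2.RETR_CCOMP,cv2.CHAIN_APPROX_NONE)
    for ct,h in zip(cs,hi[0]):
        if len(ct)>12:
            e=cv2.fitEllipse(ct);print(n,'yel',h[3],len(ct),np.round(e[0],1),np.round(e[1],1),ray(c,*e[0],54).round(1))
    m=w((S<45)&(V>150),win[n]['p'])
    g=comps(m,1)[0][0]
    hull=cv2.convexHull(cv2.findContours(g.astype(np.uint8),0,1)[0][0]);e=cv2.fitEllipse(hull)
    print(n,'plat',np.round(e,1) if 0 else (np.round(e[0],1),np.round(e[1],1)),ray(c,*e[0],17).round(1))
    m=w(((H<8)|(H>172))&(S>140)&(V>60),win[n]['d'])
    g=comps(m,1)[0];ys,xs=np.nonzero(g[0]);print(n,'red',g[1],g[2],ray(c,*g[2],75).round(1))
    b=win[n]['d'];a=cv2.resize(im[b[1]:b[3],b[0]:b[2]],None,fx=3 if n=='scene' else 2.6,fy=3 if n=='scene' else 2.6,interpolation=2)
    ims.append(a)
h=max(i.shape[0] for i in ims)
o=np.hstack([cv2.copyMakeBorder(i,0,h-i.shape[0],0,0,0) for i in ims]);print(o.shape)
cv2.imwrite('pics/crop1.png',o[:,:,::-1])
E
```

```text
scene yel -1 18 [221.5 378. ] [4.5 5.4] [ 540.4 -312.6   54. ]
scene yel -1 149 [211.2 359.3] [36.2 39.2] [ 504.7 -299.2   54. ]
scene yel 15 53 [209.7 357.6] [17.4 19.9] [ 500.6 -298.6   54. ]
scene plat (array([375.4, 237.7]), array([28.9, 35. ])) [589.8  94.9  17. ]
scene red [365 150  19  19 300] [373.92333333 158.68666667] [494.5 231.9  75. ]
top yel -1 81 [449.5 243.8] [27.9 28.6] [ 502.  -295.4   54. ]
top yel 0 41 [449.7 243.6] [14.6 15.3] [ 502.4 -295.9   54. ]
top plat (array([262.2, 209.6]), array([31.1, 32.2])) [589.7  98.7  17. ]
top red [180 242  21  21 313] [189.55591054 251.93610224] [490.8 238.2  75. ]
(435, 652, 3)
```

View pics/crop1.png

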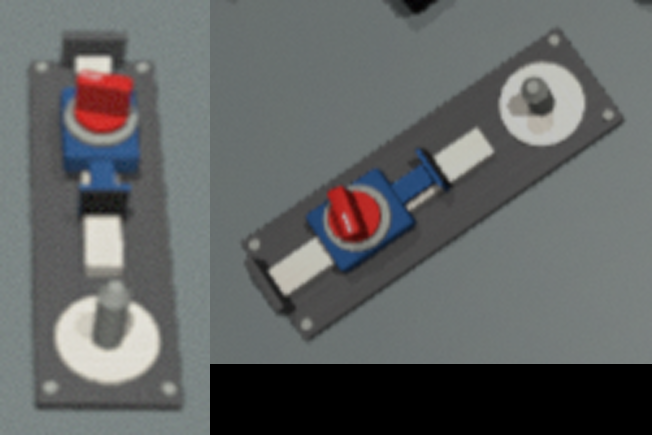

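```bash
cat >> h.py <<'E'
from scipy.spatial.transform import Rotation as R
def go(p,yaw):
    "shift in tool axes to grasp point p (world), closing line at yaw deg; tool down"
    o=manip.get_obs();q=o['tool_rot'];r=R.from_quat([q[1],q[2],q[3],q[0]])
    d=r.inv().apply(np.array(p)+[0,0,69]-o['position'])
    y=np.deg2rad(yaw);Y=np.array([np.cos(y),np.sin(y),0]);Z=np.array([0,0,-1.]);X=np.cross(Y,Z)
    v=[(r.inv()*R.from_matrix(np.c_[s*X,s*Y,Z])).as_rotvec(degrees=True) for s in(1,-1)]
    print('pos',o['position'].round(1),'shift',d.round(1),'turn',[a.round(1) for a in v])
E
python3 - <<'E'
from h import *
c=snap('top');s=snap('scene')
P=[ray(c,u,v,12)[:2] for u,v in((267.3,185.4),(288.1,214.2),(151.9,263.8),(171.9,294.6))]
print(np.round(P,1)); d=(P[2]+P[3]-P[0]-P[1]);print('rail yaw',np.rad2deg(np.arctan2(d[1],d[0])))
print('tip',ray(c,260.8,203.8,77),ray(s,378.3,220,77))
for k,im in(('top',c),('scene',s)):
    h=cv2.cvtColor(im['pixels'],cv2.COLOR_RGB2HSV);H,S,V=[h[:,:,i].astype(int) for i in range(3)]
    b=(350,235,425,295) if k=='top' else (210,240,300,345)
    for lo,hi_,nm in((45,80,'green'),(100,120,'blue')):
        m=np.zeros_like(H);m[b[1]:b[3],b[0]-20:b[2]]=((H>lo)&(H<hi_)&(S>120)&(V>60))[b[1]:b[3],b[0]-20:b[2]]
        cs,hi=cv2.findContours(m.astype(np.uint8),cv2.RETR_CCOMP,cv2.CHAIN_APPROX_NONE)
        for ct,q in zip(cs,hi[0]):
            if len(ct)>25 and q[3]>=0: e=cv2.fitEllipse(ct);print(k,nm,np.round(e[0],1),ray(im,*e[0],54).round(1))
go([501.5,-297.2,160],90)
E
```

```text
[[645.6  88.3]
 [579.6  42.6]
 [475.2 336.1]
 [408.6 290.7]]
rail yaw 124.54195231080466
tip [588.03263386  94.28650309  77.        ] [589.15604033  96.61033362  77.        ]
top green [403.6 251.3] [ 487.8 -199.1   54. ]
top blue [356.2 266.2] [458.4 -99.9  54. ]
scene green [240.9 310.4] [ 486.2 -201.4   54. ]
scene blue [263.4 263.4] [ 456.9 -102.1   54. ]
pos [274.4 589.1 302.4] shift [-580.  -707.5   73.8] turn [array([ -0.,  -0., -25.]), array([ -0.,   0., 155.])]
```

{"name": "carry_out", "arguments": {
  "plan": [
    {"x": -400,"y": -286,"z": 0,"az": 26,"fingers": 0.85},
    {"x": -400,"y": -286,"z": 0,"az": 26,"fingers": 0.85},
    {"x": -400,"y": -286,"z": 0,"az": 26,"fingers": 0.85},
    {"x": -400,"y": -286,"z": 0,"az": 26,"fingers": 0.85},
    {"x": -400,"y": -286,"z": 0,"az": 26,"fingers": 0.85},
    {"x": -400,"y": -286,"z": 0,"az": 26,"fingers": 0.85},
    {"x": -400,"y": -286,"z": 0,"az": 26,"fingers": 0.85},
    {"x": -400,"y": -286,"z": 0,"az": 26,"fingers": 0.85},
    {"x": -400,"y": -286,"z": 0,"az": 26,"fingers": 0.85},
    {"x": -400,"y": -286,"z": 0,"az": 26,"fingers": 0.85}
  ]
}}

```text
schema error: expected keys x, y, z, ax, ay, az, fingers
```

```bash
python3 -c "
from h import *
go([501.5,-297.2,120],12)"
```

```text
pos [274.4 589.1 302.4] shift [-580.  -707.5  113.8] turn [array([-0.,  0., 53.]), array([  -0.,   -0., -127.])]
```

All keys are required in every row.

{"name": "carry_out", "arguments": {
  "plan": [
    {"x": -400,"y": -286,"z": 0,"ax": 0,"ay": 0,"az": 26,"fingers": 0.85},
    {"x": -400,"y": -286,"z": 0,"ax": 0,"ay": 0,"az": 26,"fingers": 0.85},
    {"x": -400,"y": -286,"z": 0,"ax": 0,"ay": 0,"az": 26,"fingers": 0.85},
    {"x": -400,"y": -286,"z": 0,"ax": 0,"ay": 0,"az": 26,"fingers": 0.85},
    {"x": -400,"y": -286,"z": 0,"ax": 0,"ay": 0,"az": 26,"fingers": 0.85},
    {"x": -400,"y": -286,"z": 0,"ax": 0,"ay": 0,"az": 26,"fingers": 0.85},
    {"x": -400,"y": -286,"z": 0,"ax": 0,"ay": 0,"az": 26,"fingers": 0.85},
    {"x": -400,"y": -286,"z": 0,"ax": 0,"ay": 0,"az": 26,"fingers": 0.85},
    {"x": -400,"y": -286,"z": 0,"ax": 0,"ay": 0,"az": 26,"fingers": 0.85},
    {"x": -400,"y": -286,"z": 0,"ax": 0,"ay": 0,"az": 26,"fingers": 0.85}
  ]
}}

```text
t: 1.3
position: [517.3, 158.3, 303.1]
tool_rot: [0.0, 0.431, 0.902, 0.0]
force: [1.0, 0.3, -0.3]
opening: 0.852
gripper_force: 0.0
```

```bash
python3 -c "
from h import *
go([501.5,-297.2,120],12)"
```

```text
pos [517.3 158.3 303.1] shift [-344.4 -298.6  114.1] turn [array([ 0. ,  0. , 26.9]), array([-0.000e+00,  1.000e-01, -1.531e+02])]
```

{"name": "carry_out", "arguments": {
  "plan": [
    {"x": -344.4,"y": -298.6,"z": 0,"ax": 0,"ay": 0,"az": 27,"fingers": 0.78},
    {"x": -344.4,"y": -298.6,"z": 60,"ax": 0,"ay": 0,"az": 27,"fingers": 0.78},
    {"x": -344.4,"y": -298.6,"z": 114,"ax": 0,"ay": 0,"az": 27,"fingers": 0.78},
    {"x": -344.4,"y": -298.6,"z": 114,"ax": 0,"ay": 0,"az": 27,"fingers": 0.78},
    {"x": -344.4,"y": -298.6,"z": 114,"ax": 0,"ay": 0,"az": 27,"fingers": 0.78},
    {"x": -344.4,"y": -298.6,"z": 114,"ax": 0,"ay": 0,"az": 27,"fingers": 0.78},
    {"x": -344.4,"y": -298.6,"z": 114,"ax": 0,"ay": 0,"az": 27,"fingers": 0.78},
    {"x": -344.4,"y": -298.6,"z": 114,"ax": 0,"ay": 0,"az": 27,"fingers": 0.78},
    {"x": -344.4,"y": -298.6,"z": 114,"ax": 0,"ay": 0,"az": 27,"fingers": 0.78},
    {"x": -344.4,"y": -298.6,"z": 114,"ax": 0,"ay": 0,"az": 27,"fingers": 0.78}
  ]
}}

```text
t: 2.3
position: [499.4, -299.3, 187.7]
tool_rot: [0.0, 0.631, 0.776, -0.001]
force: [0.6, 0.1, 0.0]
opening: 0.781
gripper_force: 0.0
```

```bash
python3 -c "
from h import *
go([501.5,-297.2,42],12)
s=snap('scene')
cv2.imwrite('pics/s2.png',cv2.resize(s['pixels'][230:430,110:330],None,fx=2.5,fy=2.5)[:,:,::-1])"
```

```text
pos [ 499.4 -299.3  187.7] shift [ 1.8  2.6 76.7] turn [array([-0.1,  0.1, -0.3]), array([  0.2,   0.2, 179.7])]
```

View pics/s2.png

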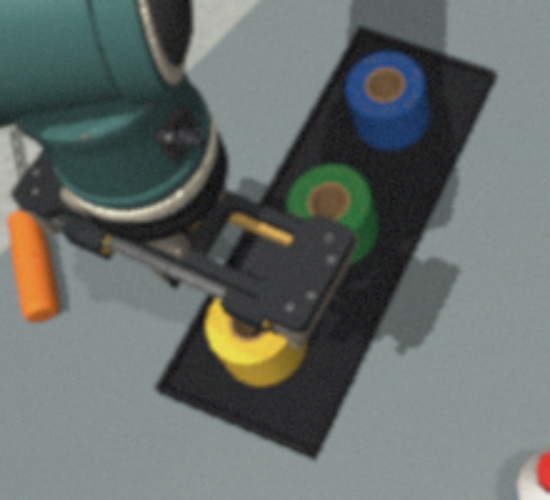

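The gripper is over the yellow roll, with the fingers across the row. I'll descend beside it.

{"name": "carry_out", "arguments": {
  "plan": [
    {"x": 1,"y": 1.5,"z": 10,"ax": 0,"ay": 0,"az": 0,"fingers": 0.78},
    {"x": 1,"y": 1.5,"z": 30,"ax": 0,"ay": 0,"az": 0,"fingers": 0.78},
    {"x": 1,"y": 1.5,"z": 40,"ax": 0,"ay": 0,"az": 0,"fingers": 0.78},
    {"x": 1,"y": 1.5,"z": 40,"ax": 0,"ay": 0,"az": 0,"fingers": 0.78}
  ]
}}

```text
t: 2.75
position: [502.2, -291.0, 147.2]
tool_rot: [-0.002, 0.628, 0.778, -0.0]
force: [0.3, 0.1, -0.1]
opening: 0.779
gripper_force: 0.0
```

```bash
python3 -c "
from h import *
go([501.5,-297.2,42],12)"
```

```text
pos [ 502.2 -291.   147.2] shift [-6.  -1.9 36.2] turn [array([-0.1, -0.1,  0.2]), array([   0.2,   -0.2, -179.8])]
```

{"name": "carry_out", "arguments": {
  "plan": [
    {"x": -6,"y": -1.9,"z": 0,"ax": 0,"ay": 0,"az": 0,"fingers": 0.78},
    {"x": -6,"y": -1.9,"z": 20,"ax": 0,"ay": 0,"az": 0,"fingers": 0.78},
    {"x": -6,"y": -1.9,"z": 36,"ax": 0,"ay": 0,"az": 0,"fingers": 0.78},
    {"x": -6,"y": -1.9,"z": 36,"ax": 0,"ay": 0,"az": 0,"fingers": 0.78},
    {"x": -6,"y": -1.9,"z": 36,"ax": 0,"ay": 0,"az": 0,"fingers": 0.78}
  ]
}}

```text
t: 3.25
position: [501.8, -299.5, 112.7]
tool_rot: [-0.0, 0.629, 0.777, -0.0]
force: [0.1, -0.6, 0.3]
opening: 0.777
gripper_force: 0.0
```

```bash
python3 -c "
from h import *
go([501.5,-297.2,42],12)"
```

```text
pos [ 501.8 -299.5  112.7] shift [2.3 0.2 1.7] turn [array([-0., -0.,  0.]), array([   0.,   -0., -180.])]
```

{"name": "carry_out", "arguments": {
  "plan": [
    {"x": 1,"y": 0,"z": 1,"ax": 0,"ay": 0,"az": 0,"fingers": 0.78},
    {"x": 1,"y": 0,"z": 1,"ax": 0,"ay": 0,"az": 0,"fingers": 0.5},
    {"x": 1,"y": 0,"z": 1,"ax": 0,"ay": 0,"az": 0,"fingers": 0.5},
    {"x": 1,"y": 0,"z": 1,"ax": 0,"ay": 0,"az": 0,"fingers": 0.5},
    {"x": 1,"y": 0,"z": 1,"ax": 0,"ay": 0,"az": 0,"fingers": 0.5}
  ]
}}

```text
t: 3.75
position: [501.9, -298.5, 112.2]
tool_rot: [0.0, 0.629, 0.777, 0.0]
force: [-1.3, 0.4, 4.8]
opening: 0.655
gripper_force: 30.0
```

```bash
python3 -c "
from h import *
go([501.5,-297.2,42],12)"
```

```text
pos [ 501.9 -298.5  112.2] shift [ 1.4 -0.1  1.2] turn [array([0., 0., 0.]), array([-0.0e+00,  1.0e-01, -1.8e+02])]
```

{"name": "carry_out", "arguments": {
  "plan": [
    {"x": 0,"y": 0,"z": -20,"ax": 0,"ay": 0,"az": 0,"fingers": 0.5},
    {"x": 0,"y": 0,"z": -60,"ax": 0,"ay": 0,"az": 0,"fingers": 0.5},
    {"x": 0,"y": 0,"z": -100,"ax": 0,"ay": 0,"az": 0,"fingers": 0.5},
    {"x": 0,"y": 0,"z": -130,"ax": 0,"ay": 0,"az": 0,"fingers": 0.5},
    {"x": 0,"y": 0,"z": -130,"ax": 0,"ay": 0,"az": 0,"fingers": 0.5},
    {"x": 0,"y": 0,"z": -130,"ax": 0,"ay": 0,"az": 0,"fingers": 0.5}
  ]
}}

```text
t: 4.35
position: [501.5, -298.1, 241.6]
tool_rot: [0.0, 0.629, 0.777, 0.0]
force: [-1.1, -1.1, -2.2]
opening: 0.654
gripper_force: 30.0
```

```bash
python3 -c "
from h import *
go([589,96.5,160],34.5)
print(manip.get_obs()['gripper_force'],manip.get_obs()['opening'])"
```

```text
pos [ 501.5 -298.1  241.6] shift [367.7 167.9  12.7] turn [array([  0. ,  -0. , -22.5]), array([ -0. ,  -0. , 157.5])]
29.999645225034328 0.6535439792427752
```

{"name": "carry_out", "arguments": {
  "plan": [
    {"x": 37,"y": 17,"z": 5,"ax": 0,"ay": 0,"az": -5,"fingers": 0.5},
    {"x": 80,"y": 36,"z": 10,"ax": 0,"ay": 0,"az": -10,"fingers": 0.5},
    {"x": 125,"y": 57,"z": 12,"ax": 0,"ay": 0,"az": -15,"fingers": 0.5},
    {"x": 170,"y": 78,"z": 12,"ax": 0,"ay": 0,"az": -20,"fingers": 0.5},
    {"x": 215,"y": 98,"z": 12,"ax": 0,"ay": 0,"az": -22.5,"fingers": 0.5},
    {"x": 260,"y": 119,"z": 12,"ax": 0,"ay": 0,"az": -22.5,"fingers": 0.5},
    {"x": 300,"y": 137,"z": 12,"ax": 0,"ay": 0,"az": -22.5,"fingers": 0.5},
    {"x": 335,"y": 153,"z": 12,"ax": 0,"ay": 0,"az": -22.5,"fingers": 0.5},
    {"x": 358,"y": 163,"z": 12,"ax": 0,"ay": 0,"az": -22.5,"fingers": 0.5},
    {"x": 367.7,"y": 167.9,"z": 12.7,"ax": 0,"ay": 0,"az": -22.5,"fingers": 0.5}
  ]
}}

```text
t: 5.35
position: [588.2, 99.6, 226.5]
tool_rot: [-0.002, 0.463, 0.886, -0.001]
force: [-0.1, -0.6, -0.9]
opening: 0.652
gripper_force: 30.0
```

{"name": "carry_out", "arguments": {
  "plan": [
    {"x": 0,"y": 0,"z": 20,"ax": 0,"ay": 0,"az": 0,"fingers": 0.5},
    {"x": 0,"y": 0,"z": 20,"ax": 0,"ay": 0,"az": 0,"fingers": 0.5},
    {"x": 0,"y": 0,"z": 20,"ax": 0,"ay": 0,"az": 0,"fingers": 0.5},
    {"x": 0,"y": 0,"z": 20,"ax": 0,"ay": 0,"az": 0,"fingers": 0.5}
  ]
}}

```text
t: 5.75
position: [589.3, 94.9, 209.2]
tool_rot: [0.0, 0.466, 0.885, -0.0]
force: [0.7, 0.0, -2.2]
opening: 0.651
gripper_force: 30.0
```

```bash
python3 -c "
from h import *
go([589,96.5,140],34.5)
s=snap('scene');t=snap('top');np.savez('n3',s=s['pixels'],t=t['pixels'])
f=lambda a:cv2.resize(a,None,fx=3,fy=3,interpolation=2)[:,:,::-1]
cv2.imwrite('pics/st3.png',np.hstack([f(s['pixels'][150:280,320:450]),f(t['pixels'][150:280,200:330])]))"
```

```text
pos [589.3  94.9 209.2] shift [1.5 0.6 0.2] turn [array([-0. ,  0. , -0.1]), array([  0. ,   0. , 179.9])]
```

View pics/st3.png

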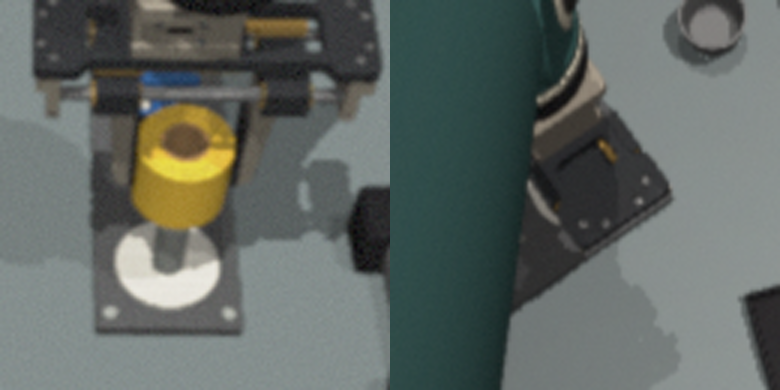

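```bash
python3 - <<'E'
from h import *
c=snap('scene');im=c['pixels'];h=cv2.cvtColor(im,cv2.COLOR_RGB2HSV);H,S,V=[h[:,:,i].astype(int) for i in range(3)]
m=np.zeros_like(H);m[180:230,355:405]=((H>20)&(H<35)&(S>140)&(V>90))[180:230,355:405]
cs,hi=cv2.findContours(m.astype(np.uint8),cv2.RETR_CCOMP,cv2.CHAIN_APPROX_NONE)
for ct,q in zip(cs,hi[0]):
    if len(ct)>20: e=cv2.fitEllipse(ct);print(q[3],len(ct),np.round(e[0],1),np.round(e[1],1),ray(c,*e[0],150.8).round(1))
# platter, grey levels
m=np.zeros_like(H);m[215:258,352:402]=((S<40)&(V>125))[215:258,352:402]
g=comps(m,1)[0];hull=cv2.convexHull(cv2.findContours(g[0].astype(np.uint8),0,1)[0][0])[:,0]
for cy in(-5,999):
    e=cv2.fitEllipse(hull.astype(np.float32)) if cy<0 else cv2.minEnclosingCircle(hull.astype(np.float32))
    print('plat',e,ray(c,*e[0],17).round(1))
print(proj(c,[589,96.5,17]),proj(c,[589,96.5,77]),hull[:,0].min(),hull[:,0].max(),hull[:,1].min(),hull[:,1].max())
o=manip.get_obs();print(o['position'])
E
```

```text
-1 111 [380.7 204.8] [33.1 41.7] [597.2  78.6 150.8]
0 45 [381.8 196.5] [13.6 17.7] [588.8  96.2 150.8]
plat ((375.15570068359375, 238.15052795410156), (29.222150802612305, 35.75859832763672), 100.4091796875) [590.1  93.5  17. ]
plat ((375.5, 237.0), 17.9514217376709) [589.2  96.4  17. ]
[375.46870621 236.92619258] [378.20264693 220.00002122] 358 393 224 253
[589.50184849  95.60302952 209.66501213]
```

{"name": "carry_out", "arguments": {
  "plan": [
    {"x": 0,"y": 0,"z": 15,"ax": 0,"ay": 0,"az": 0,"fingers": 0.5},
    {"x": 0,"y": 0,"z": 25,"ax": 0,"ay": 0,"az": 0,"fingers": 0.5},
    {"x": 0,"y": 0,"z": 32,"ax": 0,"ay": 0,"az": 0,"fingers": 0.5},
    {"x": 0,"y": 0,"z": 38,"ax": 0,"ay": 0,"az": 0,"fingers": 0.5},
    {"x": 0,"y": 0,"z": 42,"ax": 0,"ay": 0,"az": 0,"fingers": 0.5},
    {"x": 0,"y": 0,"z": 42,"ax": 0,"ay": 0,"az": 0,"fingers": 0.5}
  ]
}}

```text
t: 6.5
position: [588.9, 96.1, 166.3]
tool_rot: [-0.0, 0.465, 0.885, -0.0]
force: [0.6, -0.1, -1.3]
opening: 0.651
gripper_force: 30.0
```

{"name": "carry_out", "arguments": {
  "plan": [
    {"x": 0,"y": 0,"z": 6,"ax": 0,"ay": 0,"az": 0,"fingers": 0.5},
    {"x": 0,"y": 0,"z": 13,"ax": 0,"ay": 0,"az": 0,"fingers": 0.5},
    {"x": 0,"y": 0,"z": 20,"ax": 0,"ay": 0,"az": 0,"fingers": 0.5},
    {"x": 0,"y": 0,"z": 27,"ax": 0,"ay": 0,"az": 0,"fingers": 0.5},
    {"x": 0,"y": 0,"z": 32,"ax": 0,"ay": 0,"az": 0,"fingers": 0.5},
    {"x": 0,"y": 0,"z": 36,"ax": 0,"ay": 0,"az": 0,"fingers": 0.5},
    {"x": 0,"y": 0,"z": 38,"ax": 0,"ay": 0,"az": 0,"fingers": 0.5},
    {"x": 0,"y": 0,"z": 38,"ax": 0,"ay": 0,"az": 0,"fingers": 0.5}
  ]
}}

```text
t: 7.3
position: [589.2, 96.1, 128.7]
tool_rot: [-0.0, 0.465, 0.885, -0.0]
force: [-0.3, -0.1, -2.3]
opening: 0.651
gripper_force: 30.0
```

{"name": "carry_out", "arguments": {
  "plan": [
    {"x": 0,"y": 0,"z": 1,"ax": 0,"ay": 0,"az": 0,"fingers": 0.5},
    {"x": 0,"y": 0,"z": 2,"ax": 0,"ay": 0,"az": 0,"fingers": 0.5},
    {"x": 0,"y": 0,"z": 3,"ax": 0,"ay": 0,"az": 0,"fingers": 0.5},
    {"x": 0,"y": 0,"z": 3,"ax": 0,"ay": 0,"az": 0,"fingers": 0.5}
  ]
}}

```text
t: 7.7
position: [589.2, 96.2, 126.0]
tool_rot: [0.0, 0.465, 0.885, 0.0]
force: [0.8, 0.6, -0.9]
opening: 0.652
gripper_force: 30.0
```

{"name": "carry_out", "arguments": {
  "plan": [
    {"x": 0,"y": 0,"z": 1,"ax": 0,"ay": 0,"az": 0,"fingers": 0.5},
    {"x": 0,"y": 0,"z": 2,"ax": 0,"ay": 0,"az": 0,"fingers": 0.5},
    {"x": 0,"y": 0,"z": 2,"ax": 0,"ay": 0,"az": 0,"fingers": 0.5},
    {"x": 0,"y": 0,"z": 2,"ax": 0,"ay": 0,"az": 0,"fingers": 0.5}
  ]
}}

```text
t: 8.1
position: [589.4, 96.1, 125.2]
tool_rot: [-0.0, 0.465, 0.885, 0.0]
force: [-3.3, -0.3, 7.2]
opening: 0.652
gripper_force: 30.0
```

The platter has contact at 7 N, at the expected height. I'll release and rise.

{"name": "carry_out", "arguments": {
  "plan": [
    {"x": 0,"y": 0,"z": 0.5,"ax": 0,"ay": 0,"az": 0,"fingers": 0.85},
    {"x": 0,"y": 0,"z": 0,"ax": 0,"ay": 0,"az": 0,"fingers": 0.85},
    {"x": 0,"y": 0,"z": 0,"ax": 0,"ay": 0,"az": 0,"fingers": 0.85},
    {"x": 0,"y": 0,"z": -10,"ax": 0,"ay": 0,"az": 0,"fingers": 0.85},
    {"x": 0,"y": 0,"z": -40,"ax": 0,"ay": 0,"az": 0,"fingers": 0.85},
    {"x": 0,"y": 0,"z": -80,"ax": 0,"ay": 0,"az": 0,"fingers": 0.85},
    {"x": 0,"y": 0,"z": -120,"ax": 0,"ay": 0,"az": 0,"fingers": 0.85},
    {"x": 0,"y": 0,"z": -130,"ax": 0,"ay": 0,"az": 0,"fingers": 0.85},
    {"x": 0,"y": 0,"z": -130,"ax": 0,"ay": 0,"az": 0,"fingers": 0.85}
  ]
}}

```text
t: 9.0
position: [590.1, 96.3, 256.5]
tool_rot: [0.002, 0.465, 0.885, 0.002]
force: [0.0, 0.7, 0.3]
opening: 0.847
gripper_force: 0.0
```

```bash
python3 - <<'E'
from h import *
ims=[]
f=lambda a:cv2.resize(a,None,fx=3,fy=3,interpolation=2)[:,:,::-1]
for n,b in(('scene',(340,125,410,270)),('top',(135,170,305,310))):
    c=snap(n);im=c['pixels'];h=cv2.cvtColor(im,cv2.COLOR_RGB2HSV);H,S,V=[h[:,:,i].astype(int) for i in range(3)]
    if n=='scene': ims.append(f(im[125:305,320:450]))
    else: ims.append(f(im[150:330,150:280]))
    # disc-ring: red pixels, split light bar top/dark disc
    m=np.zeros_like(H);m[b[1]:b[3],b[0]:b[2]]=(((H<8)|(H>172))&(S>140)&(V>60))[b[1]:b[3],b[0]:b[2]]
    for g in comps(m,1):
        ct=cv2.convexHull(cv2.findContours(g[0].astype(np.uint8),0,1)[0][0]);print(n,g[1],g[2])
cv2.imwrite('pics/st4.png',np.hstack(ims))
E
```

```text
scene [365 153  19   6  76] [373.85526316 155.39473684]
```

View pics/st4.png

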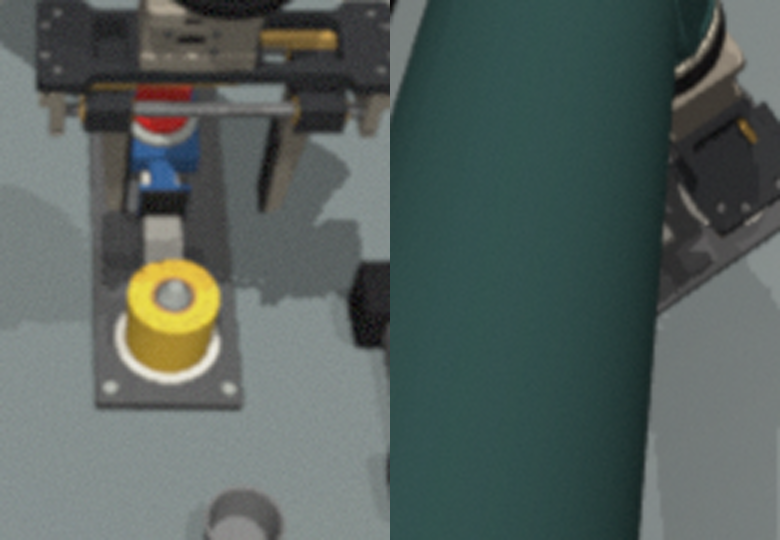

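The roll sits flat on the platter, with its bore around the spindle at crop (175,293). Next I'll locate the knob from the first pictures.

```bash
python3 - <<'E'
from h import *
t=snap('top');s=snap('scene')
sp=np.array([589.2,96.3]);a=np.deg2rad(124.5);u=np.array([np.cos(a),np.sin(a)]);n=np.array([-u[1],u[0]])
def pr(l,c,x,y,z):
    p=ray(c,x,y,z)[:2];print(l,p.round(1),'along',round((p-sp)@u,1),'off',round((p-sp)@n,1))
for z in(48,60.5): pr('ring top',t,191.5,253.5,z); pr('ring scn',s,374,162.3,z)
pr('bar top',t,187.3,252.3,90.5)
pr('bar scn',s,374.7,152.3,90.5)
for k,c in(('top',t),('scene',s)):
    im=cv2.imread(f'pics/{k}1.png');h=cv2.cvtColor(im,cv2.COLOR_BGR2HSV);H,S,V=[h[:,:,i].astype(int) for i in range(3)]
    b=(170,230,215,280) if k=='top' else (355,140,395,190)
    def w(m):
        o=np.zeros_like(m);o[b[1]:b[3],b[0]:b[2]]=m[b[1]:b[3],b[0]:b[2]];return o
    red=w(((H<8)|(H>172))&(S>140)); 
    print(k,'red V percentiles',np.percentile(V[red],[10,30,50,70,90]))
    e=cv2.minAreaRect(cv2.findNonZero((red&(V>200)).astype(np.uint8)));print('bright',e)
E
python3 - <<'E'
import cv2,numpy as np
f=lambda a:cv2.resize(a,None,fx=8,fy=8,interpolation=2)
a=cv2.imread('pics/top1.png')[225:290,165:212];b=cv2.imread('pics/scene1.png')[130:195,350:397]
cv2.imwrite('pics/knob.png',np.hstack([f(a),f(b)]))
E
```

```text
ring top [491.3 241.6] along 175.3 off -1.6
ring scn [488.9 245.7] along 179.9 off -1.9
ring top [489.6 238.2] along 173.4 off 1.8
ring scn [494.1 235.2] along 168.3 off -0.3
bar top [488.  238.3] along 174.3 off 3.0
bar scn [492.7 235.4] along 169.3 off 0.7
top red V percentiles [ 84. 126. 161. 177. 184.]Traceback (most recent call last):
  File "<stdin>", line 16, in <module>
cv2.error: OpenCV(4.12.0) /io/opencv/modules/imgproc/src/convhull.cpp:143: error: (-215:Assertion failed) total >= 0 && (depth == CV_32F || depth == CV_32S) in function 'convexHull'
```

View pics/knob.png

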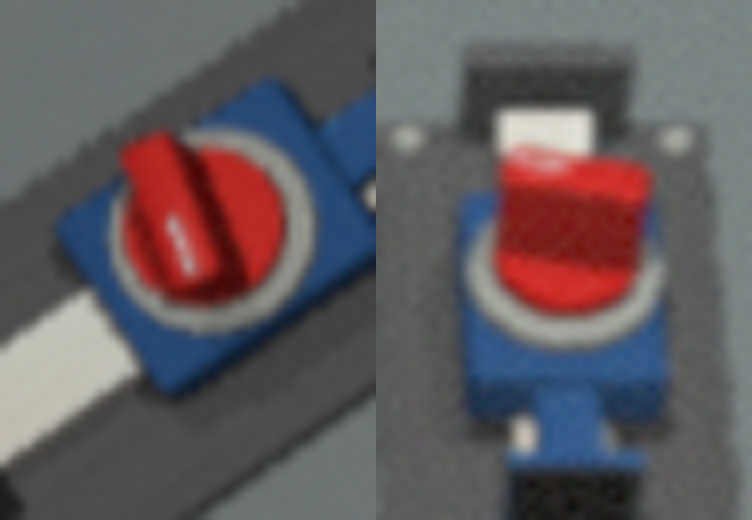

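```bash
python3 -c "
from h import *
go([491,237.4,130],110)"
```

```text
pos [588.3  96.1 252.3] shift [1.715e+02 1.000e-01 5.350e+01] turn [array([ -0.1,  -0.2, -75.5]), array([-2.000e-01,  1.000e-01,  1.045e+02])]
```

{"name": "carry_out", "arguments": {
  "plan": [
    {"x": 20,"y": 0,"z": 0,"ax": 0,"ay": 0,"az": -8,"fingers": 0.5},
    {"x": 60,"y": 0,"z": 0,"ax": 0,"ay": 0,"az": -16,"fingers": 0.5},
    {"x": 100,"y": 0,"z": 0,"ax": 0,"ay": 0,"az": -24,"fingers": 0.5},
    {"x": 130,"y": 0,"z": 0,"ax": 0,"ay": 0,"az": -32,"fingers": 0.5},
    {"x": 150,"y": 0,"z": 0,"ax": 0,"ay": 0,"az": -40,"fingers": 0.5},
    {"x": 171,"y": 0,"z": 0,"ax": 0,"ay": 0,"az": -48,"fingers": 0.5},
    {"x": 171,"y": 0,"z": 10,"ax": 0,"ay": 0,"az": -56,"fingers": 0.5},
    {"x": 171,"y": 0,"z": 20,"ax": 0,"ay": 0,"az": -64,"fingers": 0.5},
    {"x": 171,"y": 0,"z": 30,"ax": 0,"ay": 0,"az": -72,"fingers": 0.5},
    {"x": 171,"y": 0,"z": 40,"ax": 0,"ay": 0,"az": -75.5,"fingers": 0.5}
  ]
}}

```text
t: 10.2
position: [491.6, 236.7, 212.0]
tool_rot: [-0.001, -0.176, 0.984, -0.0]
force: [-0.0, -0.3, -0.1]
opening: 0.498
gripper_force: 0.0
```

{"name": "carry_out", "arguments": {
  "plan": [
    {"x": 0,"y": 0,"z": 5,"ax": 0,"ay": 0,"az": 0,"fingers": 0.5},
    {"x": 0,"y": 0,"z": 5,"ax": 0,"ay": 0,"az": 0,"fingers": 0.5},
    {"x": 0,"y": 0,"z": 5,"ax": 0,"ay": 0,"az": 0,"fingers": 0.5}
  ]
}}

```text
t: 10.5
position: [492.2, 236.9, 208.7]
tool_rot: [-0.0, -0.173, 0.985, -0.0]
force: [0.1, 0.1, 0.7]
opening: 0.499
gripper_force: 0.0
```

```bash
python3 -c "
from h import *
go([491,237.4,85],110)
s=snap('scene')
cv2.imwrite('pics/s5.png',cv2.resize(s['pixels'][80:260,300:480],None,fx=3,fy=3,interpolation=2)[:,:,::-1])"
```

```text
pos [492.2 236.9 208.7] shift [ 1.   0.9 54.7] turn [array([-0., -0., -0.]), array([-1.0e-01,  0.0e+00,  1.8e+02])]
```

View pics/s5.png

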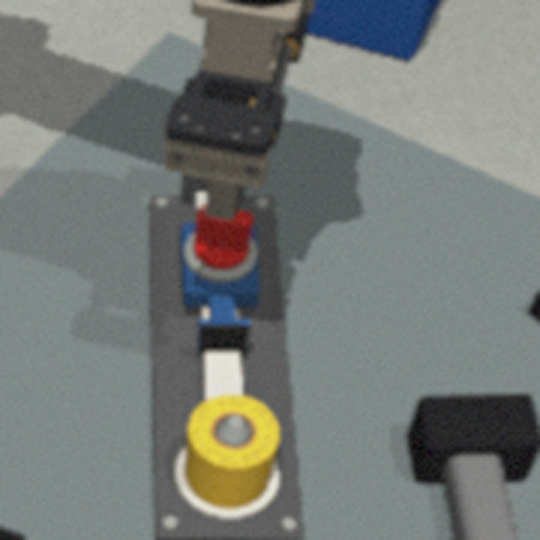

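The front finger (crop 224,195) is lined up with the knob bar (223,220). I'll descend and grip.

{"name": "carry_out", "arguments": {
  "plan": [
    {"x": 1,"y": 1,"z": 20,"ax": 0,"ay": 0,"az": 0,"fingers": 0.5},
    {"x": 1,"y": 1,"z": 35,"ax": 0,"ay": 0,"az": 0,"fingers": 0.5},
    {"x": 1,"y": 1,"z": 47,"ax": 0,"ay": 0,"az": 0,"fingers": 0.5},
    {"x": 1,"y": 1,"z": 54,"ax": 0,"ay": 0,"az": 0,"fingers": 0.5},
    {"x": 1,"y": 1,"z": 54,"ax": 0,"ay": 0,"az": 0,"fingers": 0.5},
    {"x": 1,"y": 1,"z": 54,"ax": 0,"ay": 0,"az": 0,"fingers": 0.3},
    {"x": 1,"y": 1,"z": 54,"ax": 0,"ay": 0,"az": 0,"fingers": 0.2},
    {"x": 1,"y": 1,"z": 54,"ax": 0,"ay": 0,"az": 0,"fingers": 0.05},
    {"x": 1,"y": 1,"z": 54,"ax": 0,"ay": 0,"az": 0,"fingers": 0.05},
    {"x": 1,"y": 1,"z": 54,"ax": 0,"ay": 0,"az": 0,"fingers": 0.05}
  ]
}}

```text
t: 11.55
position: [491.5, 238.3, 155.6]
tool_rot: [0.001, -0.174, 0.985, 0.001]
force: [0.9, 2.0, 0.5]
opening: 0.15
gripper_force: 29.8
```

```bash
python3 -c "
from h import *
o=manip.get_obs();print(o['opening']*92,o['gripper_force'],o['force'],o['wrist_torque'])
a=np.deg2rad(124.5);u=np.array([np.cos(a),np.sin(a)]);p=o['position'][:2];d=p-[589.2,96.3];print('along',d@u,'off',d@[-u[1],u[0]])
go([*(np.array([589.2,96.3])+105*u),85],110)"
```

```text
13.794507573165898 29.830504953861237 [0.85938922 1.99406828 0.48352422] [ 0.49342791 -0.07930582  0.01378687]
along 172.4088083290127 off 0.11120772993021433
pos [491.5 238.3 155.6] shift [-16.9 -65.2   1.6] turn [array([0. , 0.1, 0. ]), array([-2.0e-01,  1.0e-01, -1.8e+02])]
```

{"name": "carry_out", "arguments": {
  "plan": [
    {"x": -1.3,"y": -5,"z": 0,"ax": 0,"ay": 0,"az": 0,"fingers": 0.05},
    {"x": -3.1,"y": -12,"z": 0,"ax": 0,"ay": 0,"az": 0,"fingers": 0.05},
    {"x": -5.2,"y": -20,"z": 0,"ax": 0,"ay": 0,"az": 0,"fingers": 0.05},
    {"x": -7.3,"y": -28,"z": 0,"ax": 0,"ay": 0,"az": 0,"fingers": 0.05},
    {"x": -9.3,"y": -36,"z": 0,"ax": 0,"ay": 0,"az": 0,"fingers": 0.05},
    {"x": -11.4,"y": -44,"z": 0,"ax": 0,"ay": 0,"az": 0,"fingers": 0.05},
    {"x": -13,"y": -50,"z": 0,"ax": 0,"ay": 0,"az": 0,"fingers": 0.05},
    {"x": -14.3,"y": -55,"z": 0,"ax": 0,"ay": 0,"az": 0,"fingers": 0.05},
    {"x": -15,"y": -58,"z": 0,"ax": 0,"ay": 0,"az": 0,"fingers": 0.05},
    {"x": -15,"y": -58,"z": 0,"ax": 0,"ay": 0,"az": 0,"fingers": 0.05}
  ]
}}

```text
t: 12.55
position: [526.4, 187.4, 155.5]
tool_rot: [0.001, -0.173, 0.985, -0.0]
force: [3.9, 1.1, 5.5]
opening: 0.152
gripper_force: 29.8
```

```bash
cat > chk.py <<'E'
from h import *
o=manip.get_obs();print(o['opening']*92,o['gripper_force'],'F',o['force'].round(1),o['wrist_torque'].round(2))
a=np.deg2rad(124.5);u=np.array([np.cos(a),np.sin(a)]);n=np.array([-u[1],u[0]]);d=o['position'][:2]-[589.2,96.3];print('along',d@u,'off',d@n,'F along/off',o['force'][:2]@u,o['force'][:2]@n)
go([*(np.array([589.2,96.3])+105*u),85],110)
E
python3 chk.py
```

```text
13.9690015688757 29.82313960790634 F [3.9 1.1 5.5] [ 0.44 -0.93  0.06]
along 110.63804443774801 off 0.1355958256133718 F along/off -1.2844305033273375 -3.8447041101698103
pos [526.4 187.4 155.5] shift [-1.5 -5.4  1.5] turn [array([-0. ,  0.1, -0. ]), array([2.0e-01, 1.0e-01, 1.8e+02])]
```

{"name": "carry_out", "arguments": {
  "plan": [
    {"x": -0.5,"y": -2,"z": 0,"ax": 0,"ay": 0,"az": 0,"fingers": 0.05},
    {"x": -1,"y": -4,"z": 0,"ax": 0,"ay": 0,"az": 0,"fingers": 0.05},
    {"x": -1.2,"y": -5,"z": 0,"ax": 0,"ay": 0,"az": 0,"fingers": 0.05},
    {"x": -1.2,"y": -5,"z": 0,"ax": 0,"ay": 0,"az": 0,"fingers": 0.05},
    {"x": -1.2,"y": -5,"z": 0,"ax": 0,"ay": 0,"az": 0,"fingers": 0.05}
  ]
}}

```text
t: 13.05
position: [528.8, 183.9, 155.5]
tool_rot: [0.001, -0.174, 0.985, 0.0]
force: [3.0, 2.9, 5.1]
opening: 0.151
gripper_force: 29.8
```

```bash
python3 chk.py
```

```text
13.935971727625756 29.833750426769257 F [3.  2.9 5.1] [ 0.72 -0.7   0.03]
along 106.42292860755599 off 0.12616798688286934 F along/off 0.6404001898284217 -4.127870874608298
pos [528.8 183.9 155.5] shift [-0.5 -1.3  1.5] turn [array([-0. ,  0.1,  0. ]), array([  -0.2,   -0. , -180. ])]
```

{"name": "carry_out", "arguments": {
  "plan": [
    {"x": -0.3,"y": -1,"z": 0,"ax": 0,"ay": 0,"az": 0,"fingers": 0.05},
    {"x": -0.5,"y": -2,"z": 0,"ax": 0,"ay": 0,"az": 0,"fingers": 0.05},
    {"x": -0.5,"y": -2,"z": 0,"ax": 0,"ay": 0,"az": 0,"fingers": 0.05},
    {"x": -0.5,"y": -2,"z": 0,"ax": 0,"ay": 0,"az": 0,"fingers": 0.05}
  ]
}}

```text
t: 13.45
position: [529.7, 182.7, 155.5]
tool_rot: [0.001, -0.174, 0.985, 0.0]
force: [1.3, 4.6, 5.5]
opening: 0.153
gripper_force: 29.8
```

```bash
python3 chk.py
```

```text
14.07808213118438 29.838354885578156 F [1.3 4.6 5.5] [ 1.02 -0.5  -0.01]
along 104.95175064670048 off 0.0923920661993094 F along/off 3.0102139769221354 -3.683255872998902
pos [529.7 182.7 155.5] shift [-0.1  0.1  1.5] turn [array([0. , 0.1, 0. ]), array([-2.0e-01,  1.0e-01, -1.8e+02])]
```

{"name": "carry_out", "arguments": {
  "plan": [
    {"x": -0.3,"y": -1,"z": 0,"ax": 0,"ay": 0,"az": 0,"fingers": 0.05},
    {"x": -0.6,"y": -2.5,"z": 0,"ax": 0,"ay": 0,"az": 0,"fingers": 0.05},
    {"x": -0.6,"y": -2.5,"z": 0,"ax": 0,"ay": 0,"az": 0,"fingers": 0.05},
    {"x": -0.6,"y": -2.5,"z": 0,"ax": 0,"ay": 0,"az": 0,"fingers": 0.05}
  ]
}}

```text
t: 13.85
position: [530.3, 181.9, 155.5]
tool_rot: [0.0, -0.174, 0.985, 0.001]
force: [0.6, 6.5, 6.1]
opening: 0.149
gripper_force: 29.9
```

```bash
python3 chk.py
```

```text
13.723967619789244 29.85065907239914 F [0.6 6.5 6.1] [ 1.71 -0.09 -0.03]
along 103.9676259113405 off 0.07516181689227608 F along/off 4.975010551909654 -4.179895800806449
pos [530.3 181.9 155.5] shift [0.2 1.  1.5] turn [array([0.1, 0.1, 0.1]), array([-1.000e-01,  2.000e-01, -1.799e+02])]
```

{"name": "carry_out", "arguments": {
  "plan": [
    {"x": -0.3,"y": -1,"z": 0,"ax": 0,"ay": 0,"az": 0,"fingers": 0.05},
    {"x": -0.6,"y": -2.5,"z": 0,"ax": 0,"ay": 0,"az": 0,"fingers": 0.05},
    {"x": -0.6,"y": -2.5,"z": 0,"ax": 0,"ay": 0,"az": 0,"fingers": 0.05},
    {"x": -0.6,"y": -2.5,"z": 0,"ax": 0,"ay": 0,"az": 0,"fingers": 0.05}
  ]
}}

```text
t: 14.25
position: [530.5, 181.7, 155.5]
tool_rot: [-0.0, -0.175, 0.985, 0.002]
force: [-2.6, 10.5, 6.8]
opening: 0.154
gripper_force: 29.9
```

```bash
python3 chk.py;python3 -c "
from h import *
s=snap('scene')
cv2.imwrite('pics/s6.png',cv2.resize(s['pixels'][150:270,330:450],None,fx=4,fy=4,interpolation=2)[:,:,::-1])"
```

```text
14.181013613765648 29.881872832775116 F [-2.6 10.5  6.8] [ 2.59  0.65 -0.08]
along 103.59153158649438 off -0.026593932008502463 F along/off 10.152563827547935 -3.8213714924735664
pos [530.5 181.7 155.5] shift [0.4 1.4 1.5] turn [array([0.3, 0. , 0.2]), array([  -0. ,    0.4, -179.8])]
```

View pics/s6.png

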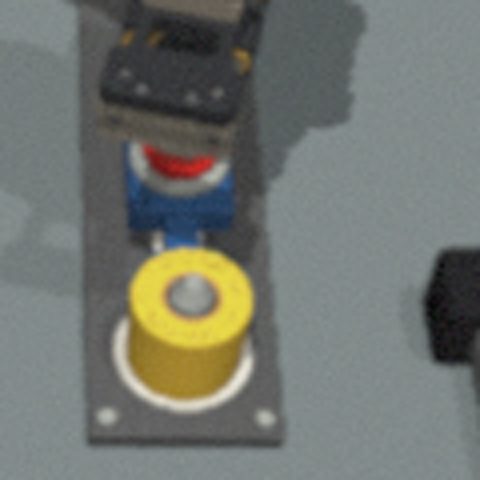

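The pad is against the roll: reaction is 10 N and travel has stopped. Now I'll turn the knob clockwise, which is +az about the downward tool z.

{"name": "carry_out", "arguments": {
  "plan": [
    {"x": 0,"y": 0,"z": 0,"ax": 0,"ay": 0,"az": 4,"fingers": 0.05},
    {"x": 0,"y": 0,"z": 0,"ax": 0,"ay": 0,"az": 9,"fingers": 0.05},
    {"x": 0,"y": 0,"z": 0,"ax": 0,"ay": 0,"az": 14,"fingers": 0.05},
    {"x": 0,"y": 0,"z": 0,"ax": 0,"ay": 0,"az": 19,"fingers": 0.05},
    {"x": 0,"y": 0,"z": 0,"ax": 0,"ay": 0,"az": 24,"fingers": 0.05},
    {"x": 0,"y": 0,"z": 0,"ax": 0,"ay": 0,"az": 29,"fingers": 0.05},
    {"x": 0,"y": 0,"z": 0,"ax": 0,"ay": 0,"az": 33,"fingers": 0.05},
    {"x": 0,"y": 0,"z": 0,"ax": 0,"ay": 0,"az": 36,"fingers": 0.05},
    {"x": 0,"y": 0,"z": 0,"ax": 0,"ay": 0,"az": 36,"fingers": 0.05}
  ]
}}

```text
t: 15.2
position: [530.6, 181.5, 155.5]
tool_rot: [-0.001, 0.138, 0.99, 0.002]
force: [-2.2, 9.9, 8.4]
opening: 0.149
gripper_force: 29.9
```

```bash
python3 chk.py
```

```text
13.683113108290556 29.90607440471649 F [-2.2  9.9  8.4] [ 2.47  0.53 -0.05]
along 103.42258708176776 off -0.026832685088400865 F along/off 9.35963950180853 -3.7842503027339434
pos [530.6 181.5 155.5] shift [1.2 1.  1.5] turn [array([  0.2,  -0.1, -35.9]), array([-1.000e-01, -3.000e-01,  1.441e+02])]
```

{"name": "carry_out", "arguments": {
  "plan": [
    {"x": 0,"y": 0,"z": 0,"ax": 0,"ay": 0,"az": 4,"fingers": 0.05},
    {"x": 0,"y": 0,"z": 0,"ax": 0,"ay": 0,"az": 8,"fingers": 0.05},
    {"x": 0,"y": 0,"z": 0,"ax": 0,"ay": 0,"az": 12,"fingers": 0.05},
    {"x": 0,"y": 0,"z": 0,"ax": 0,"ay": 0,"az": 16,"fingers": 0.05},
    {"x": 0,"y": 0,"z": 0,"ax": 0,"ay": 0,"az": 20,"fingers": 0.05},
    {"x": 0,"y": 0,"z": 0,"ax": 0,"ay": 0,"az": 24,"fingers": 0.05},
    {"x": 0,"y": 0,"z": 0,"ax": 0,"ay": 0,"az": 27,"fingers": 0.05},
    {"x": 0,"y": 0,"z": 0,"ax": 0,"ay": 0,"az": 29,"fingers": 0.05},
    {"x": 0,"y": 0,"z": 0,"ax": 0,"ay": 0,"az": 29,"fingers": 0.05}
  ]
}}

```text
t: 16.1
position: [530.8, 181.4, 155.5]
tool_rot: [-0.002, 0.382, 0.924, 0.002]
force: [-3.0, 9.5, 6.9]
opening: 0.148
gripper_force: 29.9
```

```bash
python3 chk.py
```

```text
13.632397766553794 29.881670773029327 F [-3.   9.5  6.9] [2.37 0.35 0.02]
along 103.275060740638 off -0.059352321484453796 F along/off 9.516440569575549 -2.921017314693855
pos [530.8 181.4 155.5] shift [1.7 0.3 1.5] turn [array([  0.2,  -0.2, -64.9]), array([ -0.2,  -0.3, 115.1])]
```

{"name": "carry_out", "arguments": {
  "plan": [
    {"x": 0,"y": 0,"z": 0,"ax": 0,"ay": 0,"az": 2,"fingers": 0.05},
    {"x": 0,"y": 0,"z": 0,"ax": 0,"ay": 0,"az": 4,"fingers": 0.05},
    {"x": 0,"y": 0,"z": 0,"ax": 0,"ay": 0,"az": 6,"fingers": 0.05},
    {"x": 0,"y": 0,"z": 0,"ax": 0,"ay": 0,"az": 6,"fingers": 0.05}
  ]
}}

```text
t: 16.5
position: [530.7, 181.4, 155.5]
tool_rot: [-0.002, 0.428, 0.904, 0.001]
force: [-2.4, 9.4, 8.6]
opening: 0.157
gripper_force: 31.0
```

```bash
python3 chk.py
```

```text
14.443625825797362 31.035512785892934 F [-2.4  9.4  8.6] [2.25 0.38 0.73]
along 103.28343494943195 off -0.014247251586532172 F along/off 9.11272252096188 -3.3977763402611867
pos [530.7 181.4 155.5] shift [1.7 0.1 1.5] turn [array([  0.2,  -0.2, -70.7]), array([ -0.2,  -0.2, 109.3])]
```

Torque rose to 0.73 N m, so the knob is at its end stop. I'll release and rise.

{"name": "carry_out", "arguments": {
  "plan": [
    {"x": 0,"y": 0,"z": 0,"ax": 0,"ay": 0,"az": 0,"fingers": 0.5},
    {"x": 0,"y": 0,"z": 0,"ax": 0,"ay": 0,"az": 0,"fingers": 0.5},
    {"x": 0,"y": 0,"z": 0,"ax": 0,"ay": 0,"az": 0,"fingers": 0.5},
    {"x": 0,"y": 0,"z": 0,"ax": 0,"ay": 0,"az": 0,"fingers": 0.5},
    {"x": 0,"y": 0,"z": -15,"ax": 0,"ay": 0,"az": 0,"fingers": 0.5},
    {"x": 0,"y": 0,"z": -50,"ax": 0,"ay": 0,"az": 0,"fingers": 0.5},
    {"x": 0,"y": 0,"z": -100,"ax": 0,"ay": 0,"az": 0,"fingers": 0.5},
    {"x": 0,"y": 0,"z": -150,"ax": 0,"ay": 0,"az": 0,"fingers": 0.5},
    {"x": 0,"y": 0,"z": -180,"ax": 0,"ay": 0,"az": 0,"fingers": 0.5},
    {"x": 0,"y": 0,"z": -180,"ax": 0,"ay": 0,"az": 0,"fingers": 0.5}
  ]
}}

```text
t: 17.5
position: [533.8, 177.9, 341.1]
tool_rot: [0.003, 0.431, 0.902, 0.004]
force: [0.3, -0.4, -0.4]
opening: 0.5
gripper_force: 0.0
```

{"name": "carry_out", "arguments": {
  "plan": [
    {"x": 90,"y": -90,"z": 0,"ax": 0,"ay": 0,"az": 0,"fingers": 0.5},
    {"x": 90,"y": -90,"z": 0,"ax": 0,"ay": 0,"az": 0,"fingers": 0.5},
    {"x": 90,"y": -90,"z": 0,"ax": 0,"ay": 0,"az": 0,"fingers": 0.5},
    {"x": 90,"y": -90,"z": 0,"ax": 0,"ay": 0,"az": 0,"fingers": 0.5},
    {"x": 90,"y": -90,"z": 0,"ax": 0,"ay": 0,"az": 0,"fingers": 0.5}
  ]
}}

```text
t: 18.0
position: [405.2, 191.0, 335.3]
tool_rot: [0.0, 0.43, 0.903, 0.0]
force: [-0.3, -0.1, 0.1]
opening: 0.498
gripper_force: 0.0
```

```bash
python3 -c "
from h import *
s=snap('scene')
cv2.imwrite('pics/s7.png',cv2.resize(s['pixels'][120:270,320:450],None,fx=4,fy=4,interpolation=2)[:,:,::-1])"
```

```text
(no output)
```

View pics/s7.png

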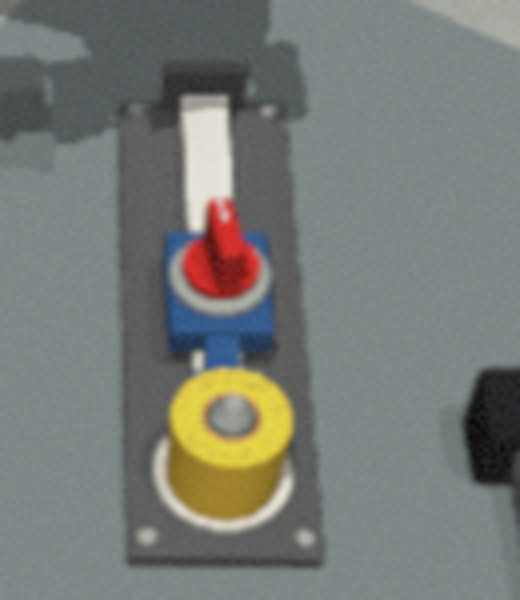

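The roll is seated flat at crop (232,440), the guide is up against it, and the knob bar is nearly along the rail at (222,230).

```bash
python3 -c "
from plant import manip
print(manip.hand_in())"
```

```text
the job is handed in; nothing more can be done
None
```

I handed the job in at about 18 s: the yellow roll is flat on the platter, the guide pad is against it (10 N reaction) and the knob is at its clockwise stop; I never touched the blue and green rolls, and the hand-in returned no verdict.

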